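Turn the flow chip over onto its port block and hold the cam lever at the top

TASK

Dock the flow chip so that a colleague can flush it. Take the hinged chip leaf of the docking station by its pull and turn it right over, until it lies fully down on the port block; then swing the cam lever up to where the cam lifts highest, which is where the lever stands upright, and hold it there against its spring. Finish while still holding the lever in that position, and leave the other things on the bench where they are.

Things in the scene. Friction and masses are not known exactly. Their poses are not given: they have to be found in the camera images.
- station: Chip docking station, aluminium, fixed to the bench and level; its base plate is 96 x 196 mm (x, y), top 12 mm above the bench. Origin: centre of the underside, on the bench. Its z is up. The leaf's hinge runs along its x axis through the middle; on the +y half two rest posts stand under the open leaf, on the -y half is the port block (86 x 86 mm, top 52 mm above the bench). The cam lever is on the -x side of the port block, 38 mm clear of its face.
- leaf_hinge (a point): Middle of the leaf's hinge axis, 56 mm above the bench over the station's origin; the axis is the station's x axis.
- leaf (a joint): Angle of the chip leaf: 0 = open, flat on the rest posts towards the station's +y, chip ports up; 1.57 = standing upright; 3.14 = turned over, flat on the port block towards -y. It starts somewhere between 0 and 0.6. A stiff friction hinge (0.15 N m) keeps it where it is left, even just short of closed, so it may need pressing home. Leaf: frame 84 x 70 x 8 mm with a flat glass chip, about 0.2 kg.
- leaf_pull (a point): Centre of the leaf's pull, a black barrel 18 mm in diameter and 26 mm long, axis parallel to the hinge, 106 mm from the hinge axis in the plane of the leaf, on an 8 mm stem out of the leaf's free edge (which is 28 mm nearer the hinge). Pinched by its two flat ends from above, with the fingers closing along the hinge, it can turn between the fingers right through the half turn.
- cam_axis (a point): Point on the camshaft axis in the plane of the lever, 22 mm above the bench, at (-86, -43) mm in the station's x and y. The shaft is parallel to the station's x axis.
- lever (a joint): Angle of the cam lever: 0 = rest, pointing to the station's -y and 0.20 rad above level; it grows as the lever swings up. At 1.37 the lever stands upright and the cam is at its crest: the port plate is lifted its full 6 mm against the chip. Beyond that the plate sinks again; stop at 1.95. A return spring always pulls the lever back to 0: about 4 N at the knob all the way.
- lever_knob (a point): Centre of the lever's black ball knob, 28 mm in diameter, 105 mm from the camshaft axis on a 9 mm steel rod (43 mm above the bench at rest, 127 mm when upright). Pinched from above with the fingers closing along the station's x it can turn between the fingers, but creeps a little in the grip as it does so, unless the gripper leans along with the lever.
- vial_rack: White vial rack with small vials, 70 x 130 x 38 mm, loose, beyond the station (station's +x side); origin under its centre. To be left alone, like the next six.
- chip_case: Clear flat chip case 85 x 62 x 19 mm, loose, beyond the port block; origin under its centre.
- tweezers: Steel tweezers 140 mm long, 8 mm high, loose, lying in front of the open leaf's side; origin under the middle.
- syringe: Glass syringe 150 mm long, 17 mm thick, loose, lying to the -y side of the station; origin under the middle of the barrel.
- solvent_bottle: Small glass bottle, 56 mm in diameter, 105 mm high, loose, to the +y side of the station; origin under its centre.
- note_pad: Pink note pad 76 x 76 x 12 mm, loose, right of the robot; origin under its centre.
- petri_dish: Clear lidded dish, 90 mm in diameter, 15 mm high, loose, right of the station; origin under its centre.

How it is judged:
On the way, in this order (a step that is already met when the one before it is completed fails the run):
1. the chip leaf is turned over and lies fully down on the port block, with the cam lever still down (value of joint leaf above 3.06 rad and value of joint lever below 0.3 rad), for 0.2 s.
2. the cam lever is at its crest (value of joint leaf above 3.06 rad and value of joint lever between 1.25 and 1.49 rad), for 0.3 s.
At the end, for the whole second after the job is handed in: The leaf lies turned over on the port block (within 0.08 rad of flat) with the robot off it; the lever stands still and upright at the cam's crest (1.37 within 0.12 rad), held there by the gripper's fingers with at least 1 N through the last second (all of step 2 and velocity of joint lever between -0.1 and 0.1 rad/s and contact force between the fingers and lever above 1 N and contact force between the arm and leaf below 0.5 N); the arm keeps its last pose, push and grip.
It fails at once if one of the other things on the bench is shifted by more than 30 mm (distance of any of vial_rack, chip_case, tweezers, syringe, solvent_bottle, note_pad, petri_dish from where it was at the start of the episode above 0.03 m).
It also fails if it takes over 48 s, if anything falls off the work surface, if the arm or the gripper's body presses on something with over 40 N, if the wrist force passes 120 N, or if a joint passes its speed limit or range.

ROBOT

A 7-joint arm with a two-finger parallel gripper is mounted at the origin on the work surface. World frame = base frame: x ahead of the robot, y to its left, z up, the work surface at z = 0. Lengths are in m, angles in rad, forces in N, time in s.
With the tool pointing down it reaches from about 0.4 to 0.85 m from the base axis. Payload 10.4 kg.
Tool frame: the origin (TCP) lies midway between the tips of the shut fingers; the grasp point (between the pads) lies 19 mm behind it; z points along the fingers, y is the line along which they close (so a half turn about z gives the same grasp; the last joint's range is limited). The gripper opens to 87 mm and grips with 3 to 60 N. Pads are 19 mm wide; open, the fingers measure 117 mm over their backs; the gripper's body (75 mm by 190 mm) begins 51 mm behind the grasp point.
Start: joints at [-1.246, 0.332, -0.065, 1.46, 0.022, 1.35, -0.088], TCP at [0.213, 0.588, 0.223] pointing down, gripper open.
Joint ranges: [-2.6, 2.6], [-0.5, 2.12], [-1.47, 1.34], [0.16, 2.42], [-1.27, 4.41], [0.06, 2.06], [-2.6, 2.6]. Speed limits (rad/s): [2.22, 2.22, 2.79, 2.79, 3.14, 3.14, 3.14].

INTERFACE

Orientations are given as a unit quaternion [x, y, z, w].
In Python, from bench import r gives the robot as it stands.
- The arm moves only by the tool carry_out, never from a script. Its argument "steps" is a list that holds one entry, the list of rows, each a list of 6 numbers: the shift along the tool's x, y, z in cm, then the turn, a rotation vector about the tool's x, y, z in rad. In form: [[[dx, dy, dz, wx, wy, wz], ...]]. A call has 1 to 20 rows; each row is the pose to reach, as a shift and turn from the pose commanded when the call began, along the tool's axes at that moment; what a row does not reach only later rows make up. A row lasts 1/12 s, in which the tool goes at most 41.7 mm and 7.16 degrees, less where a joint would pass 70% of its speed; a pose out of reach is approached as far as the arm can. A call with a gripper value outside its range is refused whole. "hand" is the closure, from -1 (fully open) to 1 (shut), set as the call begins (left out, the last holds). The fingers move at their own pace and stop on an object; "squeeze" is the grip in N (left out, the last holds). Time passes only in rows, so rows that repeat a pose let the fingers close. It gives the time, the measured TCP pose, the force, the opening and the grip force at its end, in the units of the state.
- r.read_state(): the state, without advancing time (a new reading comes with each control period).
- r.camera(name): name is "scene" or "top" or "wrist"; returns the picture (400x640x3 uint8, red, green, blue); there is no depth.
- r.camera_params(name): a dict with "fx", "fy", "cx", "cy" (pixels), "view" (4x4, takes a point from world to camera coordinates). Camera axes: x right, y up, looking along -z (the intrinsics and any distortion apply to the point x, -y, -z); pixel columns grow to the right and rows downward; lengths in m; the calibration is good to about 2 mm. The wrist camera is an equidistant fisheye: a pixel r from the principal point sees the ray r / f radians off the axis. A picture is of the moment at which its call begins: read the wrist's pose just before it. camera_params takes no time and is no camera call; for the wrist camera it gives the pose at the moment of the call.
- r.close_job(): hands the job in; it is judged then, once.
The state is a dict: "time": time; "joint_positions": joint angles; "joint_vel": joint speeds; "joint_torque": joint torques, N m; "ee_pos": TCP position; "eef_rot": TCP orientation; "ft_force": force on the tool from outside, world axes, zero at the start; "torque": the same for the moment, N m; "width": finger opening in m; "grip_force": force on a finger pad.
Only numpy, scipy, OpenCV 4.12 (cv2) and the standard library are available. Lean on these libraries where they do the work, as an engineer would, in place of code of your own. Each camera call takes 0.05 s, during which the arm holds its last target. There are 200 camera calls.

## Working session

There is one attempt and no reset: what is moved stays moved. The work goes in short steps, Python scripts to look and compute and a tool call to move; the robot and the scene stay as the last step left them, time stands still between calls to the robot, and variables do not carry over. Pictures are saved under pics/ and viewed, at most 10 in all, crops included, and the job is handed in when it is done.

Besides the shell and the picture viewer there is one more tool, called after "Request:" by a JSON object that holds its "op" and its "data". carry_out: Moves the arm, as the interface text tells. Its arguments: {"type":"object","properties":{"steps":{"type":"array","items":{"type":"array","items":{"type":"array","items":{"type":"number"}}}},"hand":{"type":"number"},"squeeze":{"type":"number"}},"required":["steps"]}

```bash
mkdir -p pics; python3 - <<'E'
from bench import r
import cv2,numpy as np
s=r.read_state(); print(s['time'],s['ee_pos'],s['eef_rot'],s['width'])
for n in('top','scene'):
    im=r.camera(n); cv2.imwrite(f'pics/{n}0.png',im[:,:,::-1]); p=r.camera_params(n)
    print(n,p['fx'],p['fy'],p['cx'],p['cy'],{k:v for k,v in p.items() if k not in('fx','fy','cx','cy','view')}); print(np.round(np.array(p['view']),4).tolist())
E
```

```text
0.0 [0.21290163 0.58720951 0.22175564] [ 1.73010683e-01  9.84919684e-01 -7.15160605e-04 -9.17157819e-05] 0.08712226912962821
top 459.15778864119414 459.15778864119414 321.80950233483213 200.96261937001938 {}
[[0.0035, -0.9995, -0.0315, -0.035], [0.989, -0.0012, 0.1482, -0.56], [-0.1481, -0.0316, 0.9885, -1.1088], [0.0, 0.0, 0.0, 1.0]]
scene 511.0653807204357 511.0653807204357 317.04865019796586 208.70199116011653 {}
[[-0.7879, 0.6158, -0.0001, 0.4825], [-0.4104, -0.525, 0.7456, 0.1496], [0.4591, 0.5875, 0.6664, -1.572], [0.0, 0.0, 0.0, 1.0]]
```

```bash
ls; sleep 0.1
```

```text
pics
```

View pics/top0.png

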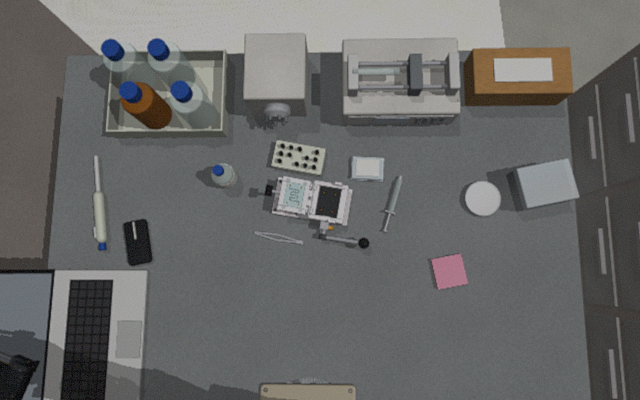

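View pics/scene0.png

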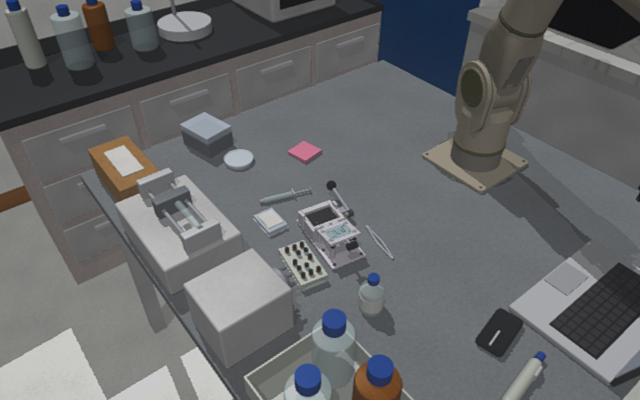

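The top view shows the pull at about (269,190), the leaf frame at (293,197), the port block at (330,203) and the lever knob at (364,243). The scene view shows the knob at (332,185) and the pull at about (352,243).

```bash
cat > h.py <<'E'
from bench import r
import numpy as np,cv2
def ray(n,uv,p=None):
    p=p or r.camera_params(n); V=np.array(p['view']); R=V[:3,:3]
    x=(uv[0]-p['cx'])/p['fx']; y=(uv[1]-p['cy'])/p['fy']
    if n=='wrist':
        t=np.hypot(x,y); k=np.sin(t)/t if t>1e-9 else 1; d=np.array([x*k,-y*k,-np.cos(t)])
    else: d=np.array([x,-y,-1.])
    return -R.T@V[:3,3], R.T@d/np.linalg.norm(d)
def plane(n,uv,z,p=None):
    o,d=ray(n,uv,p); return o+d*(z-o[2])/d[2]
def tri(rays):
    A=[np.eye(3)-np.outer(d,d) for o,d in rays]
    x=np.linalg.solve(sum(A),sum(a@o for a,(o,d) in zip(A,rays)))
    return x,[np.linalg.norm(a@(x-o)) for a,(o,d) in zip(A,rays)]
def dark(im,box,th=50):
    x0,y0,x1,y1=box; m=(im[y0:y1,x0:x1].max(2)<th).astype(np.uint8)
    n,l,st,c=cv2.connectedComponentsWithStats(m)
    return [(st[i,4],(c[i]+[x0,y0]).round(1).tolist(),st[i,:4].tolist()) for i in range(1,n) if st[i,4]>6]
E
python3 - <<'E'
from h import *
ims={n:cv2.imread(f'pics/{n}0.png') for n in('top','scene')}
b={'top':(255,165,385,265),'scene':(285,165,385,275)}
for n in ims: print(n,dark(ims[n],b[n]))
a=[cv2.resize(ims[n][b[n][1]:b[n][3],b[n][0]:b[n][2]],None,fx=f,fy=f,interpolation=cv2.INTER_CUBIC) for n,f in(('top',3.3),('scene',3))]
H=max(x.shape[0] for x in a); a=[cv2.copyMakeBorder(x,0,H-x.shape[0],0,0,0) for x in a]
cv2.imwrite('pics/crop0.png',np.hstack(a))
E
```

```text
top [(np.int32(7), [313.3, 167.0], [57, 1, 3, 3]), (np.int32(68), [268.5, 190.1], [10, 20, 8, 11]), (np.int32(412), [328.2, 201.5], [61, 22, 25, 30]), (np.int32(82), [363.3, 242.8], [104, 73, 10, 10])]
scene [(np.int32(46), [330.7, 185.2], [42, 17, 9, 8]), (np.int32(58), [351.7, 245.6], [62, 77, 11, 8]), (np.int32(7), [318.1, 268.6], [32, 102, 3, 4]), (np.int32(8), [310.4, 271.5], [24, 105, 3, 4])]
```

View pics/crop0.png

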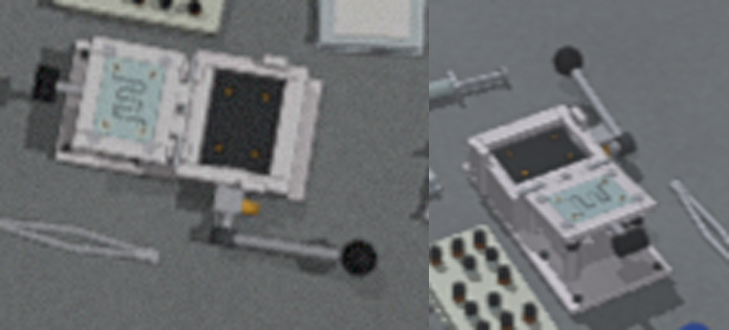

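```bash
python3 - <<'E'
from h import *
from scipy.optimize import least_squares
K,e=tri([ray('top',(363.3,242.8)),ray('scene',(331,185.4))]);print('knob',K,e,plane('top',(363.3,242.8),.043))
P,e=tri([ray('top',(268.5,190.1)),ray('scene',(351.8,245.6))]);print('pull',P,e)
H=plane('top',(255+188/3.3,165+112/3.3),.056);print('hinge rough',H)
def f(q):
    x,y,w,a=q;c,s=np.cos(w),np.sin(w);R=np.array([[c,-s],[s,c]])
    k=R@[-.086,-.1459]+[x,y];p=R@[0,.106*np.cos(a)]+[x,y];z=.056+.106*np.sin(a)
    return np.r_[k-K[:2],p-P[:2],z-P[2]]
q=least_squares(f,[H[0],H[1],0,.2]);print(q.x,q.fun)
s=r.read_state();print(s['ee_pos'],s['eef_rot'])
from scipy.spatial.transform import Rotation as R
print(R.from_quat(s['eef_rot']).as_matrix().round(3))
p=r.camera_params('wrist');V=np.array(p['view']);print({k:p[k] for k in('fx','cx','cy')},-V[:3,:3].T@V[:3,3],V[:3,:3].round(3).tolist())
E
```

```text
knob [ 0.45583877 -0.13715168  0.04033193] [np.float64(0.00017003494053338328), np.float64(0.0001700349405332727)] [ 0.45556087 -0.13687789  0.043     ]
pull [0.58291758 0.0955465  0.07123021] [np.float64(0.000350191175045739), np.float64(0.00035019117504572257)]
hinge rough [ 0.56290143 -0.01043255  0.056     ]
[ 0.56522026 -0.00785073 -0.16951386  0.14417936] [ 3.36458529e-07  6.16099179e-07 -3.36458504e-07 -6.16099183e-07
 -9.64081316e-08]
[0.21288432 0.58723026 0.22182191] [ 1.73015520e-01  9.84918866e-01 -6.69067830e-04 -9.39103193e-05]
[[-0.94   0.341 -0.   ]
 [ 0.341  0.94  -0.001]
 [-0.    -0.001 -1.   ]]
{'fx': 309.70691628693146, 'cx': 320.9748951434905, 'cy': 197.11772380259274} [0.13288597 0.61575961 0.38415069] [[0.341, 0.94, -0.002], [-0.896, 0.324, -0.303], [-0.284, 0.105, 0.953]]
```

The triangulation fits the known geometry to under 1 mm: station origin (0.565, -0.008), yaw -0.170 and leaf 0.144 rad. I'm moving above the pull with tool y along the hinge.

Request:
{"op": "carry_out", "data": {"steps": [[[-51.6,-33.6,6,0,0,1.39],[-51.6,-33.6,6,0,0,1.39],[-51.6,-33.6,6,0,0,1.39],[-51.6,-33.6,6,0,0,1.39],[-51.6,-33.6,6,0,0,1.39],[-51.6,-33.6,6,0,0,1.39],[-51.6,-33.6,6,0,0,1.39],[-51.6,-33.6,6,0,0,1.39],[-51.6,-33.6,6,0,0,1.39],[-51.6,-33.6,6,0,0,1.39],[-51.6,-33.6,6,0,0,1.39],[-51.6,-33.6,6,0,0,1.39],[-51.6,-33.6,6,0,0,1.39],[-51.6,-33.6,6,0,0,1.39],[-51.6,-33.6,6,0,0,1.39],[-51.6,-33.6,6,0,0,1.39],[-51.6,-33.6,6,0,0,1.39],[-51.6,-33.6,6,0,0,1.39],[-51.6,-33.6,6,0,0,1.39],[-51.6,-33.6,6,0,0,1.39]]], "hand": -1, "squeeze": 20}}

```text
time: 1.77
ee_pos: [0.5831, 0.0974, 0.1626]
eef_rot: [0.763, 0.647, 0.0, -0.0]
ft_force: [-0.4, 0.4, -0.6]
width: 0.087
grip_force: 0.0
```

```bash
python3 - <<'E'
from h import *
from scipy.spatial.transform import Rotation as R
s=r.read_state();p=r.camera_params('wrist');im=r.camera('wrist')[:,:,::-1];cv2.imwrite('pics/w1.png',im)
print(s['time'],s['ee_pos'],R.from_quat(s['eef_rot']).as_matrix().round(3).tolist(),s['joint_positions'])
V=np.array(p['view'])
X=V@[.583,.0955,.071,1];t=np.arccos(-X[2]/np.linalg.norm(X[:3]));u=X[:2]/np.hypot(*X[:2])*t*p['fx'];px=(p['cx']+u[0],p['cy']-u[1]);print('expected px',px)
x,y=map(int,px);b=(max(0,x-70),max(0,y-70),x+70,min(400,y+70))
for a in sorted(dark(im,b,45),key=lambda a:-a[0])[:6]: print(a,plane('wrist',a[1],.071,p))
E
```

```text
1.7667 [0.583095   0.09738198 0.16258921] [[0.164, 0.986, -0.0], [0.986, -0.164, 0.001], [0.001, -0.0, -1.0]] [-0.61171133  0.31047025  0.44935027  1.65587057 -0.14319396  1.20785336
 -0.29480712]
expected px (np.float64(322.8385411710811), np.float64(201.76532513388662))
```

View pics/w1.png

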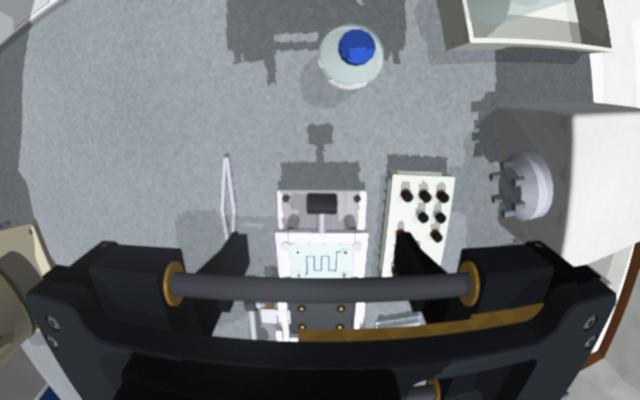

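The wrist view shows the pull at about (321,203), within 2 px of the prediction, so I descend and pinch.

Request:
{"op": "carry_out", "data": {"steps": [[[-0.2,0,3.5,0,0,0.0],[-0.2,0,7,0,0,0.0],[-0.2,0,10,0,0,0.0],[-0.2,0,11,0,0,0.0],[-0.2,0,11,0,0,0.0],[-0.2,0,11,0,0,0.0]]]}}

```text
time: 2.32
ee_pos: [0.5837, 0.0943, 0.0536]
eef_rot: [0.763, 0.646, 0.0, 0.0]
ft_force: [0.2, 0.3, 0.5]
width: 0.0871
grip_force: 0.0
```

Request:
{"op": "carry_out", "data": {"steps": [[[0,0,0,0,0,0],[0,0,0,0,0,0],[0,0,0,0,0,0],[0,0,0,0,0,0],[0,0,0,0,0,0],[0,0,0,0,0,0],[0,0,0,0,0,0],[0,0,0,0,0,0]]], "hand": 1, "squeeze": 20}}

```text
time: 2.98
ee_pos: [0.5833, 0.0939, 0.0526]
eef_rot: [0.764, 0.646, 0.0, -0.0]
ft_force: [0.0, -0.7, -0.4]
width: 0.0413
grip_force: 0.0
```

Request:
{"op": "carry_out", "data": {"steps": [[[0,0,0,0,0,0],[0,0,0,0,0,0],[0,0,0,0,0,0],[0,0,0,0,0,0],[0,0,0,0,0,0],[0,0,0,0,0,0]]]}}

```text
time: 3.48
ee_pos: [0.583, 0.0939, 0.0524]
eef_rot: [0.764, 0.646, -0.0, -0.0]
ft_force: [-1.6, 0.2, 0.8]
width: 0.0257
grip_force: 20.0
```

```bash
python3 - <<'E'
import numpy as np
# tool x = station +y, tool z = down; arc from a0 to pi, grasp at pull
a0=.144
for a in np.linspace(a0,np.pi,25)[1:]:
    print(round(a,2),[round(100*.106*(np.cos(a)-np.cos(a0)),1),0,round(-100*.106*(np.sin(a)-np.sin(a0)),1)])
E
```

```text
0.27 [np.float64(-0.3), 0, np.float64(-1.3)]
0.39 [np.float64(-0.7), 0, np.float64(-2.5)]
0.52 [np.float64(-1.3), 0, np.float64(-3.7)]
0.64 [np.float64(-2.0), 0, np.float64(-4.8)]
0.77 [np.float64(-2.9), 0, np.float64(-5.8)]
0.89 [np.float64(-3.8), 0, np.float64(-6.7)]
1.02 [np.float64(-4.9), 0, np.float64(-7.5)]
1.14 [np.float64(-6.1), 0, np.float64(-8.1)]
1.27 [np.float64(-7.3), 0, np.float64(-8.6)]
1.39 [np.float64(-8.6), 0, np.float64(-8.9)]
1.52 [np.float64(-9.9), 0, np.float64(-9.1)]
1.64 [np.float64(-11.3), 0, np.float64(-9.1)]
1.77 [np.float64(-12.6), 0, np.float64(-8.9)]
1.89 [np.float64(-13.8), 0, np.float64(-8.5)]
2.02 [np.float64(-15.1), 0, np.float64(-8.0)]
2.14 [np.float64(-16.2), 0, np.float64(-7.4)]
2.27 [np.float64(-17.3), 0, np.float64(-6.6)]
2.39 [np.float64(-18.3), 0, np.float64(-5.7)]
2.52 [np.float64(-19.1), 0, np.float64(-4.7)]
2.64 [np.float64(-19.8), 0, np.float64(-3.6)]
2.77 [np.float64(-20.4), 0, np.float64(-2.4)]
2.89 [np.float64(-20.8), 0, np.float64(-1.1)]
3.02 [np.float64(-21.0), 0, np.float64(0.2)]
3.14 [np.float64(-21.1), 0, np.float64(1.5)]
```

Request:
{"op": "carry_out", "data": {"steps": [[[-0.1,0,-0.6,0,0,0],[-0.3,0,-1.3,0,0,0],[-0.5,0,-1.9,0,0,0],[-0.7,0,-2.5,0,0,0],[-1.3,0,-3.7,0,0,0],[-2,0,-4.8,0,0,0],[-2.9,0,-5.8,0,0,0],[-3.8,0,-6.7,0,0,0],[-4.9,0,-7.5,0,0,0],[-6.1,0,-8.1,0,0,0],[-7.3,0,-8.6,0,0,0],[-8.6,0,-8.9,0,0,0],[-9.9,0,-9.1,0,0,0],[-9.9,0,-9.1,0,0,0]]]}}

```text
time: 4.65
ee_pos: [0.5657, -0.0074, 0.1437]
eef_rot: [0.765, 0.644, -0.001, -0.0]
ft_force: [-7.1, 0.4, -0.2]
width: 0.0254
grip_force: 20.0
```

```bash
python3 - <<'E'
from h import *
a=cv2.imread('pics/scene0.png') 
im=r.camera('scene')[:,:,::-1];s=r.read_state();print(s['ee_pos'],s['width'],s['ft_force'],s['joint_positions'])
cv2.imwrite('pics/s2.png',cv2.resize(im[110:300,240:460],None,fx=2.5,fy=2.5))
E
```

```text
[ 0.56590096 -0.00629371  0.14365652] 0.025747048984388853 [-7.27569275 -0.79105952  0.04297393] [-0.49228411  0.27617207  0.49746406  1.74492243 -0.14192667  1.15765016
 -0.12319224]
```

View pics/s2.png

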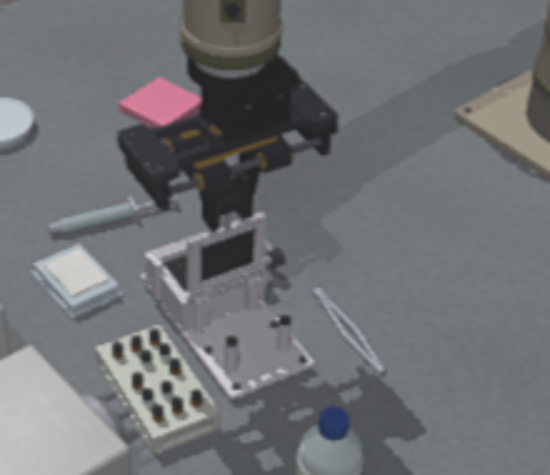

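The leaf is standing upright in the grip (crop about (230,250)) and nothing else has moved. Now the second half of the arc.

Request:
{"op": "carry_out", "data": {"steps": [[[-0.7,-0.1,0,0,0,0],[-1.4,-0.1,0,0,0,0],[-2.7,-0.1,0.2,0,0,0],[-3.9,-0.1,0.6,0,0,0],[-5.2,-0.1,1.1,0,0,0],[-6.3,-0.1,1.7,0,0,0],[-7.4,-0.1,2.5,0,0,0],[-8.4,-0.1,3.4,0,0,0],[-9.2,-0.1,4.4,0,0,0],[-9.9,-0.1,5.5,0,0,0],[-10.5,-0.1,6.7,0,0,0],[-10.9,-0.1,8,0,0,0],[-11.1,-0.1,9.3,0,0,0],[-11.2,-0.1,10,0,0,0],[-11.2,-0.1,10.6,0,0,0],[-11.2,-0.1,10.8,0,0,0],[-11.2,-0.1,11,0,0,0],[-11.2,-0.1,11,0,0,0]]]}}

```text
time: 6.2
ee_pos: [0.5474, -0.1149, 0.035]
eef_rot: [0.764, 0.645, 0.0, 0.0]
ft_force: [-9.1, -0.5, 20.3]
width: 0.0255
grip_force: 20.0
```

```bash
python3 - <<'E'
from h import *
im=r.camera('scene')[:,:,::-1];s=r.read_state();print(s['ee_pos'],s['width'],s['ft_force'],s['joint_positions'])
w=np.deg2rad(-9.7);d=np.array(s['ee_pos'])[:2]-[.5652,-.0079];print('station xy',d@[np.cos(w),np.sin(w)],d@[-np.sin(w),np.cos(w)])
E
```

```text
[ 0.5474049  -0.11485346  0.0349788 ] 0.02556878481138024 [-9.59863216 -0.73240058 20.02887986] [-0.30470427  0.40463598  0.51399385  1.85685786 -0.24157568  0.94147647
  0.15053595]
station xy 0.00047983394242943705 -0.10842267624894857
```

The leaf is pressed down (20 N, TCP at 0.035 against an expected 0.037). I'm releasing, lifting, and going above the knob.

Request:
{"op": "carry_out", "data": {"steps": [[[0,0,0,0,0,0],[0,0,0,0,0,0],[0,0,0,0,0,0],[0,0,0,0,0,0],[0,0,0,0,0,0],[0,0,0,0,0,0],[0,0,0,0,0,0],[0,0,-2,0,0,0],[0,0,-5,0,0,0],[0,0,-8,0,0,0],[0,0,-10.5,0,0,0],[-1,-3,-10.5,0,0,0],[-2,-6,-10.5,0,0,0],[-3.7,-8.7,-10.5,0,0,0],[-3.7,-8.7,-10.5,0,0,0],[-3.7,-8.7,-10.5,0,0,0]]], "hand": -1}}

```text
time: 7.58
ee_pos: [0.4544, -0.1365, 0.1388]
eef_rot: [0.764, 0.645, 0.001, -0.0]
ft_force: [1.4, -0.2, 0.6]
width: 0.0872
grip_force: 0.0
```

```bash
python3 - <<'E'
from h import *
s=r.read_state();p=r.camera_params('wrist');im=r.camera('wrist')[:,:,::-1]
cv2.imwrite('pics/w3.png',im);cv2.imwrite('pics/s3.png',r.camera('scene')[110:300,240:460,::-1])
print(s['time'],s['ee_pos'],s['width'],s['joint_positions'])
V=np.array(p['view'])
for n,q in(('knob',[.4558,-.1372,.043]),('pull',[.5474,-.1124,.056])):
    X=V@np.r_[q,1];t=np.arccos(-X[2]/np.linalg.norm(X[:3]));u=X[:2]/np.hypot(*X[:2])*t*p['fx'];print(n,p['cx']+u[0],p['cy']-u[1])
a=cv2.imread('pics/s3.png');a=cv2.resize(a,None,fx=2,fy=2);b=cv2.resize(im,None,fx=.55,fy=.55)
o=np.zeros((380,800,3),np.uint8);o[:,:440]=a;o[:220,440:792]=b;cv2.imwrite('pics/m3.png',o)
E
```

```text
7.5833 [ 0.45436877 -0.13649198  0.13882058] 0.08721350357930019 [-0.36501269  0.05668263  0.58539842  1.98052473 -0.03662882  1.11339437
  0.06714023]
knob 324.1696064070319 198.79583814685634
pull 427.4439101260829 158.08838798861854
```

View pics/m3.png

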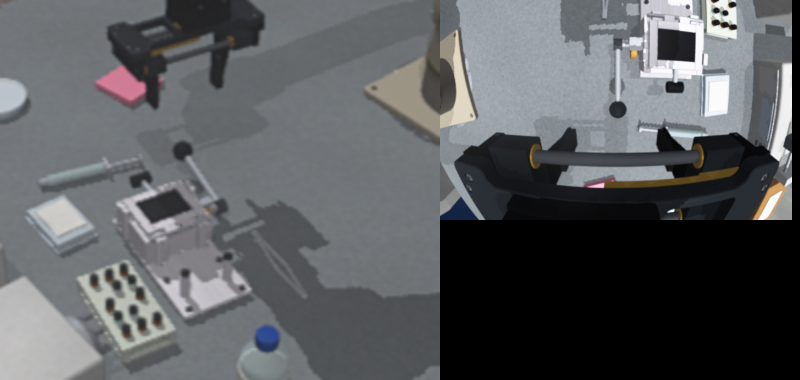

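The leaf lies flat and its pull is at wrist px (427,158), where a closed leaf puts it. The knob is at (323.6,198), matching the prediction of (324,199). I'm descending on the knob with a small backward lean and the fingers half open.

Request:
{"op": "carry_out", "data": {"steps": [[[0.5,0.1,2,0,0.1,0],[0.5,0.1,4,0,0.2,0],[0.5,0.1,6,0,0.3,0],[0.5,0.1,7,0,0.3,0],[0.5,0.1,8,0,0.3,0],[0.5,0.1,9,0,0.3,0],[0.5,0.1,10,0,0.3,0],[0.5,0.1,11,0,0.3,0],[0.5,0.1,11.4,0,0.3,0],[0.5,0.1,11.4,0,0.3,0],[0.5,0.1,11.4,0,0.3,0]]], "hand": -0.15}}

```text
time: 8.6
ee_pos: [0.4573, -0.131, 0.0247]
eef_rot: [0.755, 0.639, 0.114, -0.096]
ft_force: [-0.2, -1.0, 1.4]
width: 0.0502
grip_force: 0.0
```

Request:
{"op": "carry_out", "data": {"steps": [[[0,0,0,0,0,0],[0,0,0,0,0,0],[0,0,0,0,0,0],[0,0,0,0,0,0],[0,0,0,0,0,0],[0,0,0,0,0,0]]], "hand": 1, "squeeze": 30}}

```text
time: 9.1
ee_pos: [0.4572, -0.1313, 0.0247]
eef_rot: [0.755, 0.638, 0.114, -0.096]
ft_force: [-0.9, 0.3, 2.1]
width: 0.0263
grip_force: 30.0
```

```bash
python3 - <<'E'
from h import *
from scipy.spatial.transform import Rotation as R
s=r.read_state();M=R.from_quat(s['eef_rot']).as_matrix();print(s['time'],s['ee_pos'],s['width'],s['grip_force'],s['ft_force'],s['joint_positions'])
g=np.array(s['ee_pos'])-.019*M[:,2]
w=np.arctan2(M[1,1],M[0,1]);print('grasp',g,'yaw',w,'lean',np.arctan2(M[:,2]@[-np.sin(w),np.cos(w),0],-M[2,2]))
# rows: rotate tool about camshaft, gripper lean less than lever
L0=.2;k=.85/1.37;l0=.3
for a in np.linspace(0,1.37,17)[1:]:
    l=l0-k*a
    def tcp(th,l): return np.array([-.105*np.cos(th)+.019*np.sin(l),.105*np.sin(th)-.019*np.cos(l)])
    d=tcp(L0+a,l)-tcp(L0,l0)   # station y,z
    # tool axes at start lean l0: x=(cos,sin) , z=(sin,-cos)
    c,sn=np.cos(l0),np.sin(l0)
    print([round(100*(d@[c,sn]),1),0,round(100*(d@[sn,-c]),1),0,round(l-l0,2),0])
E
```

```text
9.1 [ 0.45716055 -0.13129758  0.02467816] 0.026286112777405272 29.98432857915759 [-0.903941    0.29632441  2.05472845] [-0.13164577  0.33675341  0.60084858  2.03104662 -0.57479953  1.00191735
  0.64095044]
grasp [ 0.45622213 -0.13683675  0.04282856] yaw -0.16711520572860813 lean 0.3001770696738437
[np.float64(0.4), 0, np.float64(-0.8), 0, np.float64(-0.05), 0]
[np.float64(0.8), 0, np.float64(-1.5), 0, np.float64(-0.11), 0]
[np.float64(1.3), 0, np.float64(-2.2), 0, np.float64(-0.16), 0]
[np.float64(1.8), 0, np.float64(-2.8), 0, np.float64(-0.21), 0]
[np.float64(2.4), 0, np.float64(-3.4), 0, np.float64(-0.27), 0]
[np.float64(3.1), 0, np.float64(-4.0), 0, np.float64(-0.32), 0]
[np.float64(3.8), 0, np.float64(-4.5), 0, np.float64(-0.37), 0]
[np.float64(4.5), 0, np.float64(-4.9), 0, np.float64(-0.42), 0]
[np.float64(5.2), 0, np.float64(-5.2), 0, np.float64(-0.48), 0]
[np.float64(6.0), 0, np.float64(-5.5), 0, np.float64(-0.53), 0]
[np.float64(6.8), 0, np.float64(-5.7), 0, np.float64(-0.58), 0]
[np.float64(7.6), 0, np.float64(-5.8), 0, np.float64(-0.64), 0]
[np.float64(8.4), 0, np.float64(-5.9), 0, np.float64(-0.69), 0]
[np.float64(9.3), 0, np.float64(-5.9), 0, np.float64(-0.74), 0]
[np.float64(10.1), 0, np.float64(-5.8), 0, np.float64(-0.8), 0]
[np.float64(10.9), 0, np.float64(-5.6), 0, np.float64(-0.85), 0]
```

The knob is gripped, with the grasp point within 1 mm of it. I'm swinging the lever up, leaning the gripper along.

Request:
{"op": "carry_out", "data": {"steps": [[[0.4,0,-0.8,0,-0.05,0],[0.8,0,-1.5,0,-0.11,0],[1.3,0,-2.2,0,-0.16,0],[1.8,0,-2.8,0,-0.21,0],[2.4,0,-3.4,0,-0.27,0],[3.1,0,-4,0,-0.32,0],[3.8,0,-4.5,0,-0.37,0],[4.5,0,-4.9,0,-0.42,0],[5.2,0,-5.2,0,-0.48,0],[6,0,-5.5,0,-0.53,0],[6.8,0,-5.7,0,-0.58,0],[7.6,0,-5.8,0,-0.64,0],[8.4,0,-5.9,0,-0.69,0],[9.3,0,-5.9,0,-0.74,0],[10.1,0,-5.8,0,-0.8,0],[10.9,0,-5.6,0,-0.85,0],[10.9,0,-5.6,0,-0.85,0],[10.9,0,-5.6,0,-0.85,0],[10.9,0,-5.6,0,-0.85,0]]]}}

```text
time: 10.68
ee_pos: [0.4718, -0.046, 0.1107]
eef_rot: [0.735, 0.621, -0.208, 0.176]
ft_force: [-0.0, -5.0, 3.4]
width: 0.0264
grip_force: 30.0
```

```bash
python3 - <<'E'
from h import *
from scipy.spatial.transform import Rotation as R
s=r.read_state();M=R.from_quat(s['eef_rot']).as_matrix();print(s['time'],s['ee_pos'],s['width'],s['grip_force'],s['ft_force'])
g=np.array(s['ee_pos'])-.019*M[:,2]
w=-.1695;d=g[:2]-[.5652,-.0079];u=[d@[np.cos(w),np.sin(w)],d@[-np.sin(w),np.cos(w)]]
print('grasp',g,'station',u,'lever',np.arctan2(g[2]-.022,-(u[1]+.043))-.2,'radius',np.hypot(g[2]-.022,u[1]+.043))
a=r.camera('scene')[90:280,240:460,::-1];t=r.camera('top')[165:265,255:385,::-1];wr=r.camera('wrist')[:,:,::-1]
o=np.zeros((570,800,3),np.uint8);o[:380,:440]=cv2.resize(a,None,fx=2,fy=2);o[:270,440:791]=cv2.resize(t,None,fx=2.7,fy=2.7);o[290:490,440:760]=cv2.resize(wr,None,fx=.5,fy=.5);cv2.imwrite('pics/m4.png',o)
E
```

```text
10.6833 [ 0.4718159  -0.04595124  0.11071564] 0.02639541769894594 30.017330143600702 [-0.04512993 -4.97480783  3.4122187 ]
grasp [ 0.47347178 -0.03612284  0.12689157] station [np.float64(-0.0856527829187046), np.float64(-0.043291977070091026)] lever 1.3680127253220165 radius 0.10489197178440032
```

View pics/m4.png

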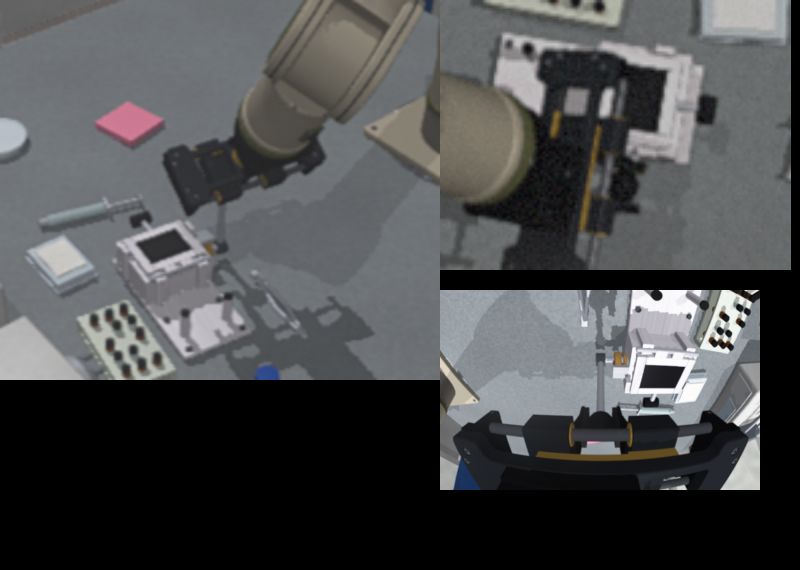

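```bash
python3 - <<'E'
from h import *
w=-.1695;c,s=np.cos(w),np.sin(w)
for a in(1.2,1.37,1.5):
    x,y,z=-.086,-.043-.105*np.cos(.2+a),.022+.105*np.sin(.2+a)
    q=np.array([.5652+c*x-s*y,-.0079+s*x+c*y,z,1])
    for n in('top',):
        p=r.camera_params(n);X=np.array(p['view'])@q;print(a,n,p['cx']-p['fx']*X[0]/X[2],p['cy']+p['fy']*X[1]/X[2])
im=r.camera('top')[:,:,::-1];st=r.read_state();print(st['time'],st['ft_force'],st['ee_pos'])
cr=im[215:250,305:350];cv2.imwrite('pics/k5.png',cv2.resize(cr,None,fx=12,fy=12,interpolation=cv2.INTER_CUBIC))
E
```

```text
1.2 top 328.8098380588806 234.26370203411912
1.37 top 321.16081217053903 232.8975719501507
1.5 top 315.3346265008325 231.92256917524085
10.8833 [ 1.00519788 -4.47109113  3.09892173] [ 0.47176859 -0.04605536  0.11068783]
```

View pics/k5.png

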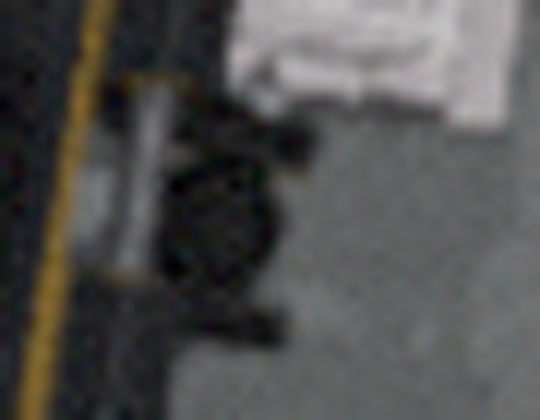

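In the top view the knob is at about (322,233). The crest predicts (321.2,232.9) and one pixel is about 0.02 rad, so the lever is at about 1.35, inside the band. The leaf is clear of the robot and the grip is 30 N, so I'm handing in.

```bash
python3 -c "
from bench import r
print(r.close_job())"
```

```text
the job is handed in; nothing more can be done
None
```

The job is handed in at about 11 s of the 48 s: the chip leaf lies flat on the port block and the gripper holds the lever upright at about 1.35–1.37 rad with 30 N; nothing else was seen to move, and the hand-in returned no verdict.

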